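# Take the funnel holder off its screw and stand it in the wash tray

## Task

The funnel holder (the tall plate with the three-pronged shelf) is due for washing: lift it off the screw it hangs on without forcing it, and set it down, not dropping it, standing upright on its shelf inside the shallow wash tray. Leave the small peg plate hanging on its own screw and do not disturb the things on the bench; let go and move clear at the end.

Things in the scene. Friction and masses are not known exactly. Their poses are not given: they have to be found in the camera images.
- holder_center (a point): Middle of the funnel holder's plate (white plastic, 250 g): 100 mm wide (own y), 150 mm tall (own z), 8 mm thick (own x). The point is 75 mm above its underside, mid-thickness. Own x points away from the board, to the shelf side. The top 60 mm of the plate stands free above the board and can be gripped across it. It hangs upright, leaning up to 3 degrees.
- holder_hole (a point): Centre of the round 22 mm entry hole of the keyhole in the holder's plate, mid-thickness, on the centre line 34 mm above the underside. A 9 mm slot runs straight up from it; the screw's shank now sits in its top end, 26 mm above this point. The holder must rise 26 mm (give or take 3) to bring the hole over the screw head, then come off along its own +x by at least 20 mm.
- holder: The same funnel holder; origin at the centre of the plate's underside, axes as for its plate. A 10 mm thick shelf with three prongs reaches from the plate's foot to 70 mm along own +x, 100 mm wide. Plate and shelf share one flat underside, on which the holder stands by itself.
- board: Low hanging board, fixed to the bench: upright 12 mm thick, 320 mm wide (own y), 135 mm high, on a 140 mm deep, 10 mm thick foot. Origin on the bench under the middle of the upright. Own x points squarely out of the face with the two screws, the side turned away from the robot base. Holder and peg plate hang one on each screw; which is where varies.
- screw_left (a point): Front centre of the head of the board's screw at +80 mm along the board's own y, 105 mm above the bench, 21.5 mm from the upright's mid-plane. Level screw: head 16 mm diameter, 5 mm thick; shank 7 mm diameter, 10.5 mm long between head and board.
- screw_right (a point): Front centre of the head of the board's screw at -80 mm along the board's own y, 105 mm above the bench, 21.5 mm from the upright's mid-plane. Level screw: head 16 mm diameter, 5 mm thick; shank 7 mm diameter, 10.5 mm long between head and board.
- peg_plate_center (a point): Middle of the small peg plate (white plastic, 66 mm wide, 108 mm tall, 8 mm thick, two short steel pegs near its foot), hung on the other screw of the board. Stays hanging.
- tray: Shallow open wash tray, grey plastic, fixed on the bench, 200 mm (own x) by 170 mm (own y) outside, 30 mm high, walls and floor 5 mm thick. Origin at the centre of its underside, on the bench.
- cork_ring: Cork ring, 100 mm diameter, 22 mm high, lying on the bench; origin at the centre of its underside. Leave alone.
- reagent_bottle: Small amber bottle, 60 mm diameter, 120 mm high; origin at the centre of its underside. Leave alone.
- beaker: Small glass beaker, 50 mm diameter, 60 mm high, beyond the board; origin at the centre of its underside. Leave alone.
Not all that is in view belongs to the job. What is shaped like the holder but blue, orange or pink is not meant.

How it is judged:
On the way:
1. the holder is off its screw, clear of the board's face, still up and upright (x of holder in the frame of board above 0.034 m and height (world z) of holder above 0.03 m and angle between holder's own z axis and vertical below 0.4 rad), for 0.2 s.
At the end, for the whole second after the job is handed in: The holder stands upright (within 3.4 degrees) with its underside flat on the tray's floor (0 to 5 mm above it) within the tray's walls, released and at rest; the peg plate hangs where it hung (within 15 mm) (z of holder in the frame of tray between 0.001 and 0.01 m and angle between holder's own z axis and vertical below 0.06 rad and x of holder in the frame of tray between -0.095 and 0.095 m and y of holder in the frame of tray between -0.08 and 0.08 m and linear speed of holder below 0.02 m/s and distance of peg_plate_center from where it was at the start of the episode below 0.015 m); the robot touches nothing.
It fails at once if the holder is dropped (falls faster than 0.5 m/s with no finger on it) (linear speed of holder above 0.5 m/s and contact force between the fingers and holder below 0.2 N).
It fails at once if the holder is forced against the board or its screw with more than 50 N (contact force between holder and board above 50 N).
It fails at once if the peg plate is knocked off or shifted by more than 30 mm (distance of peg_plate_center from where it was at the start of the episode above 0.03 m).
It fails at once if the cork ring, bottle or beaker is shifted by more than 30 mm (distance of any of cork_ring, reagent_bottle, beaker from where it was at the start of the episode above 0.03 m).
It also fails if it takes over 45 s, if anything falls off the work surface, if the arm or the gripper's body presses on something with over 40 N, if the wrist force passes 120 N, or if a joint passes its speed limit or range.

## Robot

A 7-joint arm with a two-finger parallel gripper is mounted at the origin on the work surface. World frame = base frame: x ahead of the robot, y to its left, z up, the work surface at z = 0. Lengths are in m, angles in rad, forces in N, time in s.
With the tool pointing down it reaches from about 0.4 to 0.85 m from the base axis. Payload 10.4 kg.
Tool frame: the origin (TCP) lies on the mounting face of the last link; the fingertips stand r.tips_ahead ahead of it and the grasp point (between the pads) lies 164 mm ahead of it (r.tips_ahead is the distance from the TCP to the fingertips, in m); z points along the fingers, y is the line along which they close (so a half turn about z gives the same grasp; the last joint's range is limited). The gripper opens to 87 mm and grips with 3 to 60 N. Pads are 19 mm wide; open, the fingers measure 117 mm over their backs; the gripper's body (75 mm by 190 mm) begins 51 mm behind the grasp point.
Start: joints at [1.12, 0.332, -0.065, 1.46, 0.022, 1.35, -0.088], TCP at [0.259, -0.569, 0.405] pointing down, gripper open.
Joint ranges: [-2.6, 2.6], [-0.5, 2.12], [-1.47, 1.34], [0.16, 2.42], [-1.27, 4.41], [0.06, 2.06], [-2.6, 2.6]. Speed limits (rad/s): [2.22, 2.22, 2.79, 2.79, 3.14, 3.14, 3.14].

## Interface

Orientations are given as a unit quaternion [x, y, z, w].
In Python, from bench import telemetry, imaging, job, r gives the robot as it stands.
- The arm moves only by the tool move_arm, never from a script. Its argument "steps" is a list of rows, each an object of numbers: "dx", "dy", "dz": the shift along the tool's x, y, z in cm; "spin": the turn about the tool's z in rad. In form: [{"dx": .., "dy": .., "dz": .., "spin": ..}, ...]. A call has 1 to 12 rows; each row shifts and turns the commanded pose from where the row before left it, along the tool's axes as they then stand; what a row does not reach is not made up. A row lasts 1/10 s, in which the tool goes at most 50 mm and 8.59 degrees, less where a joint would pass 70% of its speed; a pose out of reach is approached as far as the arm can. A call with a gripper value outside its range is refused whole. "claw" is the finger opening in cm, from 0 to 8.7, set as the call begins (left out, the last holds). The fingers move at their own pace and stop on an object; "squeeze" is the grip in N (left out, the last holds). Time passes only in rows, so rows that do not move let the fingers close. It gives the time, the measured TCP pose, the force, the opening and the grip force at its end, in the units of the state.
- telemetry.read_state(): the state, without advancing time (a new reading comes with each control period).
- imaging.camera(name): name is "scene" or "top" or "wrist"; returns a dict with "img" (400x640x3 uint8, red, green, blue), "camera_matrix" (3x3 intrinsics, pixels), "R" (3x3) and "t" (3): a world point X has camera coordinates R X + t. Camera axes: x right, y down, z forward; pixel columns grow to the right and rows downward; lengths in m; the calibration is good to about 2 mm. A picture is of the moment at which its call begins. There is no depth.
- job.close_job(): hands the job in; it is judged then, once.
The state is a dict: "time": time; "joint_positions": joint angles; "joint_vel": joint speeds; "joint_torque": joint torques, N m; "ee_pos": TCP position; "eef_rot": TCP orientation; "ft_force": force on the tool from outside, world axes, zero at the start; "torque": the same for the moment, N m; "width": finger opening in m; "grip_force": force on a finger pad.
Only numpy, scipy, OpenCV 4.12 (cv2) and the standard library are available. Lean on these libraries where they do the work, as an engineer would, in place of code of your own. Each camera call takes 0.05 s, during which the arm holds its last target. There are 200 camera calls.

## Working session

There is one attempt and no reset: what is moved stays moved. The work goes in short steps, Python scripts to look and compute and a tool call to move; the robot and the scene stay as the last step left them, time stands still between calls to the robot, and variables do not carry over. Pictures are saved under pics/ and viewed, at most 10 in all, crops included, and the job is handed in when it is done.

Besides the shell and the picture viewer there is one more tool, called after "Emit:" as name([rows], argument=value, ...), one row to a line, values as JSON. move_arm: Moves the arm, as the interface text tells. Its arguments: {"type":"object","properties":{"steps":{"type":"array","items":{"type":"object","properties":{"dx":{"type":"number"},"dy":{"type":"number"},"dz":{"type":"number"},"spin":{"type":"number"}}}},"claw":{"type":"number"},"squeeze":{"type":"number"}},"required":["steps"]}

```bash
mkdir -p pics; ls; python3 - <<'E'
from bench import telemetry, imaging, job, r
import cv2,json
print(r.tips_ahead); s=telemetry.read_state(); print(s)
for n in ("scene","top"):
    c=imaging.camera(n); cv2.imwrite(f"pics/{n}0.png",c["img"][:,:,::-1]); print(n,c["camera_matrix"],c["R"],c["t"])
E
```

```text
pics
0.1822
{'time': 0.0, 'joint_positions': array([ 1.12040103,  0.33284869, -0.06465977,  1.46095866,  0.02158047,
        1.34986056, -0.08850601]), 'joint_vel': array([-0.00126299,  0.00086381,  0.00057435,  0.00013555, -0.00174663,
        0.00012179,  0.00129558]), 'joint_torque': array([-9.06305081e-05, -6.23254037e+01,  2.46494956e-02, -3.89892089e+01,
       -6.12396165e-02,  3.97563726e-02,  1.88801864e-04]), 'ee_pos': array([ 0.25922593, -0.56856334,  0.40395984]), 'eef_rot': array([ 9.77213616e-01,  2.12257091e-01, -1.74710953e-04, -6.67982258e-04]), 'ft_force': array([-0.48431057,  0.72704281,  0.13712968]), 'torque': array([-0.01780201, -0.00749328, -0.0042128 ]), 'grip_force': 0.0, 'width': 0.08722148477198063}
scene [[387.53620524   0.         323.83111955]
 [  0.         387.53620524 197.87910745]
 [  0.           0.           1.        ]] [[-0.83553688  0.549412   -0.00495832]
 [ 0.41775242  0.62939771 -0.65524151]
 [-0.35687679 -0.54954979 -0.75540319]] [ 0.38197011 -0.212322    1.36293761]
top [[459.58455365   0.         320.55716059]
 [  0.         459.58455365 201.76332231]
 [  0.           0.           1.        ]] [[ 0.00304391 -0.99997825  0.00585138]
 [-0.99855626 -0.00335329 -0.05361116]
 [ 0.05362962 -0.00567975 -0.99854474]] [0.10304126 0.53723724 1.28342597]
```

View pics/scene0.png

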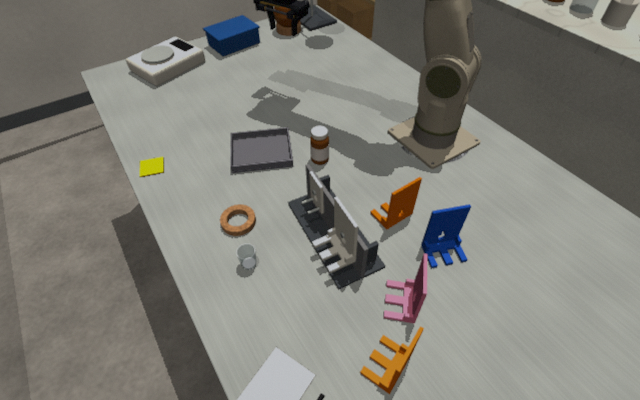

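View pics/top0.png

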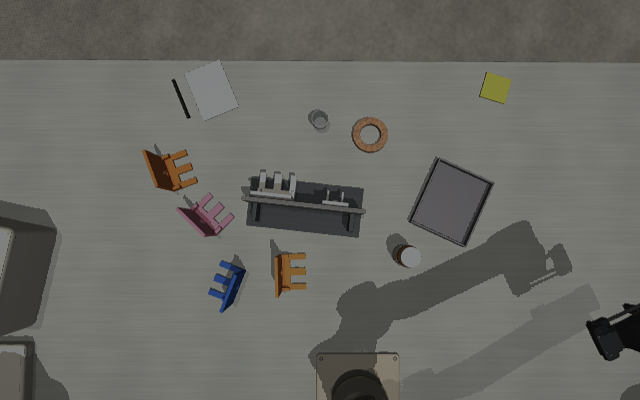

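The scene image shows the board around (335,225), with the white holder near (345,240), the tray at (262,150) and the bottle at (320,145). In the top image the board is around (305,209), the holder is on its left part (270,185), the peg plate is at (335,197), the tray is at (451,202) and the bottle is at (407,256). Next I'll zoom in.

```bash
python3 - <<'E'
import cv2
a=cv2.imread("pics/top0.png")[150:250,230:380]; cv2.imwrite("pics/topz.png",cv2.resize(a,None,fx=5.3,fy=5.3,interpolation=cv2.INTER_CUBIC))
a=cv2.imread("pics/scene0.png")[165:285,280:390]; cv2.imwrite("pics/scz.png",cv2.resize(a,None,fx=5,fy=5,interpolation=cv2.INTER_CUBIC))
E
```

```text
(no output)
```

View pics/topz.png

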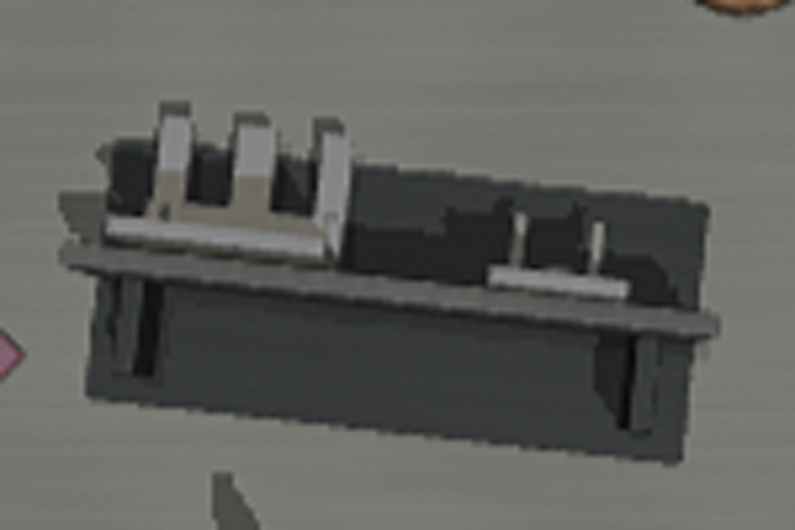

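View pics/scz.png

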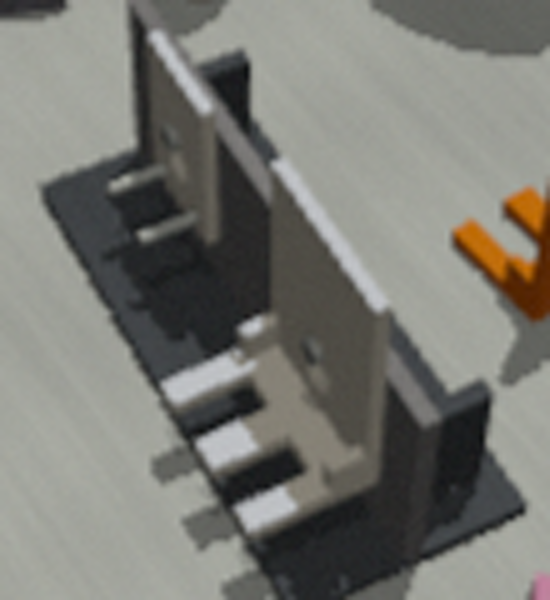

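```bash
cat > h.py <<'E'
import numpy as np
K={"scene":(387.53620524,323.83111955,197.87910745),"top":(459.58455365,320.55716059,201.76332231)}
R={"scene":np.array([[-0.83553688,0.549412,-0.00495832],[0.41775242,0.62939771,-0.65524151],[-0.35687679,-0.54954979,-0.75540319]]),
"top":np.array([[0.00304391,-0.99997825,0.00585138],[-0.99855626,-0.00335329,-0.05361116],[0.05362962,-0.00567975,-0.99854474]])}
T={"scene":np.array([0.38197011,-0.212322,1.36293761]),"top":np.array([0.10304126,0.53723724,1.28342597])}
def ray(n,p):
    f,cx,cy=K[n]; C=-R[n].T@T[n]; d=R[n].T@np.array([(p[0]-cx)/f,(p[1]-cy)/f,1]); return C,d
def atplane(n,p,q,nn):
    C,d=ray(n,p); return C+d*(np.dot(nn,np.array(q)-C)/np.dot(nn,d))
def atz(n,p,z): return atplane(n,p,(0,0,z),np.array([0,0,1.]))
def proj(n,X):
    f,cx,cy=K[n]; c=R[n]@X+T[n]; return np.array([f*c[0]/c[2]+cx,f*c[1]/c[2]+cy])
E
python3 - <<'E'
from h import *
z=lambda x,y:(230+(x+.5)/5.3-.5,150+(y+.5)/5.3-.5)
s=lambda x,y:(280+x/5-.4,165+y/5-.4)
P=lambda *a:print(*[np.round(v,4) for v in a])
P("foot",*[atz("top",z(*q),.01) for q in((708,205),(683,463),(87,397))])
up=[atz("top",z(*q),.135) for q in((60,243),(60,268),(720,315),(720,340))];P("upr",*up)
pl=[atz("top",z(*q),.195) for q in((107,217),(107,238),(322,234),(322,256))];P("plate",*pl)
b=(up[0]+up[1])/2; c=(up[2]+up[3])/2
y=(b-c)[:2]; P("board",(b+c)/2,np.linalg.norm(y),np.degrees(np.arctan2(-y[0],y[1])))
h=[(pl[0]+pl[1])/2,(pl[2]+pl[3])/2]; d=(h[0]-h[1])[:2]
P("hold",(h[0]+h[1])/2,np.linalg.norm(d),np.degrees(np.arctan2(-d[0],d[1])))
yaw=np.arctan2(-y[0],y[1]); bx=np.array([np.cos(yaw),np.sin(yaw),0]);by=np.array([-bx[1],bx[0],0]);o=(b+c)/2*[1,1,0]
for q in((278,162),(386,305)): # front top corners
    X=atplane("scene",s(*q),o+bx*.0155,bx)-o; P("sc front top",X@bx,X@by,X[2])
X=(h[0]+h[1])/2-o; P("hold in board",X@bx,X@by)
t=[atz("top",q,.03) for q in((437,157),(493,183),(466,245),(408,220))]
P("tray",sum(t)/4,*t); e=((t[1]-t[2])+(t[0]-t[3]))/2;f=((t[1]-t[0])+(t[2]-t[3]))/2
P(np.linalg.norm(e),np.linalg.norm(f),np.degrees([np.arctan2(e[1],e[0]),np.arctan2(f[1],f[0])]))
P("bottle",atz("top",(407,256),.12))
E
```

```text
Traceback (most recent call last):
numpy._core._exceptions._UFuncNoLoopError: ufunc 'multiply' did not contain a loop with signature matching types (dtype('<U4'), dtype('float64')) -> None
```

```bash
cat > m.py <<'E'
from h import *
z=lambda x,y:(230+(x+.5)/5.3-.5,150+(y+.5)/5.3-.5)
s=lambda x,y:(280+x/5-.4,165+y/5-.4)
P=lambda *a:print(*[v if isinstance(v,str) else np.round(v,4) for v in a])
P("foot",*[atz("top",z(*q),.01) for q in((708,205),(683,463),(87,397))])
up=[atz("top",z(*q),.135) for q in((60,243),(60,268),(720,315),(720,340))];P("upr",*up)
pl=[atz("top",z(*q),.195) for q in((107,217),(107,238),(322,234),(322,256))];P("plate",*pl)
b=(up[0]+up[1])/2; c=(up[2]+up[3])/2
y=(b-c)[:2]; P("board",(b+c)/2,np.linalg.norm(y),np.degrees(np.arctan2(-y[0],y[1])))
h=[(pl[0]+pl[1])/2,(pl[2]+pl[3])/2]; d=(h[0]-h[1])[:2]
P("hold",(h[0]+h[1])/2,np.linalg.norm(d),np.degrees(np.arctan2(-d[0],d[1])))
yaw=np.arctan2(-y[0],y[1]); bx=np.array([np.cos(yaw),np.sin(yaw),0]);by=np.array([-bx[1],bx[0],0]);o=(b+c)/2*[1,1,0]
for q in((278,162),(386,305)): # front top corners
    X=atplane("scene",s(*q),o+bx*.0155,bx)-o; P("sc front top",X@bx,X@by,X[2])
X=(h[0]+h[1])/2-o; P("hold in board",X@bx,X@by)
t=[atz("top",q,.03) for q in((437,157),(493,183),(466,245),(408,220))]
P("tray",sum(t)/4,*t); e=((t[1]-t[2])+(t[0]-t[3]))/2;f=((t[1]-t[0])+(t[2]-t[3]))/2
P(np.linalg.norm(e),np.linalg.norm(f),np.degrees([np.arctan2(e[1],e[0]),np.arctan2(f[1],f[0])]))
P("bottle",atz("top",(407,256),.12))
E
python3 m.py
```

```text
foot [ 0.5759 -0.0161  0.01  ] [ 0.438  -0.0025  0.01  ] [0.4722 0.3149 0.01  ]
upr [0.5459 0.3093 0.135 ] [0.5338 0.3092 0.135 ] [ 0.5122 -0.0095  0.135 ] [ 0.5001 -0.0095  0.135 ]
plate [0.5539 0.2779 0.195 ] [0.5443 0.2778 0.195 ] [0.5465 0.1793 0.195 ] [0.5364 0.1792 0.195 ]
board [0.523  0.1499 0.135 ] 0.3205 -6.0424
hold [0.5453 0.2285 0.195 ] 0.0989 -4.4669
sc front top 0.0155 0.0316 0.1971
sc front top 0.0155 0.132 0.2029
hold in board 0.0138 0.0805
tray [ 0.5391 -0.2596  0.03  ] [ 0.663  -0.2217  0.03  ] [ 0.5903 -0.378   0.03  ] [ 0.417  -0.2998  0.03  ] [ 0.486  -0.1389  0.03  ]
0.1927 0.1737 [ -24.6801 -114.061 ]
bottle [ 0.3919 -0.118   0.12  ]
```

The zoomed top crop shows the plate's top edge from (107,228) to (322,245) and the board's upright from (60,255) to (720,328). In the zoomed scene crop the plate's top edge runs from (278,162) to (386,305), which suggests it leans about 3°. I'll measure that more closely.

```bash
python3 - <<'E'
import cv2
a=cv2.imread("pics/scene0.png")[190:282,310:372]
a=cv2.convertScaleAbs(a,alpha=1.4)
cv2.imwrite("pics/scz2.png",cv2.resize(a,None,fx=6.5,fy=6.5,interpolation=cv2.INTER_CUBIC))
E
```

```text
(no output)
```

View pics/scz2.png

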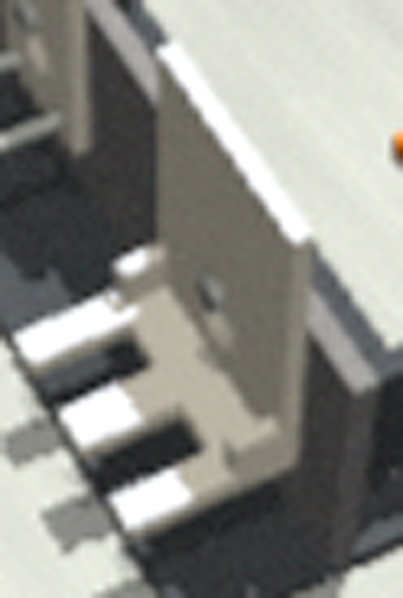

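The crop shows the plate's front-top corners at (160,52) and (300,245), the back-bottom corner at (298,467) and the prong tips at (15,337) and (130,515). I'll fit the holder and board poses jointly.

```bash
cat > fit.py <<'E'
from h import *
from scipy.optimize import least_squares
from scipy.spatial.transform import Rotation as Ro
zt=lambda x,y:np.array((230+(x+.5)/5.3-.5,150+(y+.5)/5.3-.5))
zs=lambda x,y:np.array((310+(x+.5)/6.5-.5,190+(y+.5)/6.5-.5))
H=[("scene",zs(160,50),(.004,-.05,.15)),("scene",zs(300,243),(.004,.05,.15)),("scene",zs(312,237),(-.004,.05,.15)),("scene",zs(298,467),(-.004,.05,0)),
("scene",zs(130,515),(.07,.05,.01)),("scene",zs(13,337),(.07,-.05,.01)),
("top",zt(107,217),(.004,.05,.15)),("top",zt(107,238),(-.004,.05,.15)),("top",zt(322,234),(.004,-.05,.15)),("top",zt(322,256),(-.004,-.05,.15))]
B=[("scene",zs(355,392),(.006,.16,.135)),("scene",zs(376,385),(-.006,.16,.135)),
("top",zt(60,243),(.006,.16,.135)),("top",zt(60,268),(-.006,.16,.135)),("top",zt(720,315),(.006,-.16,.135)),("top",zt(720,340),(-.006,-.16,.135)),
("top",zt(708,205),(.07,-.15,.01)),("top",zt(683,463),(-.07,-.15,.01)),("top",zt(87,397),(-.07,.15,.01))]
def res(p,w=True):
    sh={"scene":p[9:11],"top":p[11:13]}
    rh=Ro.from_euler("zyx",p[3:6]); e=[]
    for n,u,X in H: e.append(proj(n,rh.apply(X)+p[:3])+sh[n]-u)
    for n,u,X in B:
        v=proj(n,Ro.from_euler("z",p[8]).apply(X)+[p[6],p[7],0])+sh[n]-u
        if X[2]==.01: v=np.array([0,v[1]]) # foot width unknown
        e.append(v)
    return np.r_[np.concatenate(e),p[9:13]/1., (p[4])/.03]
p0=np.r_[.545,.228,.045,-.1,0,0,.523,.15,-.105,0,0,0,0]
s=least_squares(res,p0,loss="soft_l1"); p=s.x
print(np.round(p[:3],4),"zyx deg",np.round(np.degrees(p[3:6]),2),"board",np.round(p[6:8],4),np.degrees(p[8]),"sh",np.round(p[9:],2))
print(np.round(res(p)[:38].reshape(-1,2),2).tolist())
Rb=Ro.from_euler("z",p[8]); print("holder in board",Rb.inv().apply(p[:3]-[p[6],p[7],0]))
rh=Ro.from_euler("zyx",p[3:6]); print("slot pt in board",Rb.inv().apply(rh.apply([0,0,.06])+p[:3]-[p[6],p[7],0]),"top",rh.apply([0,0,.15])+p[:3])
J=s.jac;print("sd deg",np.degrees(np.sqrt(np.diag(np.linalg.inv(J.T@J))[3:6]))*.3)
E
python3 fit.py
```

```text
[0.543  0.2275 0.0458] zyx deg [-5.52  0.75 -0.15] board [0.5237 0.1491] -6.300083570773233 sh [-0.09 -0.05 -0.22  0.04]
[[-0.37, -0.06], [-0.33, 0.18], [0.89, -0.28], [-0.14, -0.54], [-0.01, 2.32], [-0.24, -0.16], [-0.03, 0.09], [-0.39, -0.6], [0.36, 0.97], [0.02, 0.09], [-0.25, 0.41], [0.97, -0.51], [0.49, -0.46], [-0.08, -0.53], [0.2, 0.07], [-0.31, 0.01], [0.0, -0.3], [0.0, 0.16], [0.0, 0.61]]
holder in board [0.01058065 0.08003705 0.04581075]
slot pt in board [0.01134767 0.0802834  0.10580534] top [0.54497078 0.22794037 0.19579723]
sd deg [0.31552651 0.25960954 0.29151879]
```

The fit agrees well: the slot sits at y=80.3 mm on screw_left, roll is about 0° and yaw about -5.8°. Now I'll turn the tool and raise it slightly, then travel across.

Emit:
move_arm([
  {"spin": -0.149, "dz": -0.5},
  {"spin": -0.149, "dz": -0.5},
  {"spin": -0.149, "dz": -0.5},
  {"spin": -0.149, "dz": -0.5},
  {"spin": -0.149, "dz": -0.5},
  {"spin": -0.149, "dz": -0.5},
  {"spin": -0.148},
  {},
  {},
], claw=8.7)

```text
$.steps[0]: bad value
```

```bash
cat > go.py <<'E'
import sys,numpy as np
from bench import telemetry
from scipy.spatial.transform import Rotation as Ro
s=telemetry.read_state(); R=Ro.from_quat(s["eef_rot"])
print("t",s["time"],"tcp",s["ee_pos"].round(4),"yangle",np.degrees(np.arctan2(R.as_matrix()[1,1],R.as_matrix()[0,1])),"z",R.as_matrix()[:,2].round(4),"w",s["width"],s["grip_force"],"ft",s["ft_force"].round(2),"j",s["joint_positions"].round(2))
if len(sys.argv)>3: print("tool cm",(R.inv().apply(np.array([float(v) for v in sys.argv[1:4]])-s["ee_pos"])*100).round(2))
E
python3 go.py .5447 .2279 .435
```

```text
t 0.1 tcp [ 0.2593 -0.5686  0.404 ] yangle -65.4879489229368 z [-6.0e-04  1.1e-03 -1.0e+00] w 0.08684421484941238 0.0 ft [-0.31 -0.9   0.18] j [ 1.12  0.33 -0.06  1.46  0.02  1.35 -0.09]
tool cm [ 59.02 -60.63  -3.02]
```

Emit:
move_arm([
  {"dx": 0, "dy": 0, "dz": -0.5, "spin": -0.149},
  {"dx": 0, "dy": 0, "dz": -0.5, "spin": -0.149},
  {"dx": 0, "dy": 0, "dz": -0.5, "spin": -0.149},
  {"dx": 0, "dy": 0, "dz": -0.5, "spin": -0.149},
  {"dx": 0, "dy": 0, "dz": -0.5, "spin": -0.149},
  {"dx": 0, "dy": 0, "dz": -0.5, "spin": -0.149},
  {"dx": 0, "dy": 0, "dz": 0, "spin": -0.148},
  {"dx": 0, "dy": 0, "dz": 0, "spin": 0},
  {"dx": 0, "dy": 0, "dz": 0, "spin": 0},
], claw=8.7)

```text
time: 1.0
ee_pos: [0.2592, -0.5687, 0.4344]
eef_rot: [0.743, 0.669, 0.0, -0.0]
ft_force: [-0.2, 0.4, -0.2]
width: 0.087
grip_force: 0.0
```

```bash
python3 go.py .5447 .2279 .435
```

```text
t 1.0 tcp [ 0.2592 -0.5687  0.4344] yangle -6.053804200525864 z [-2.e-04  6.e-04 -1.e+00] w 0.08698748531051076 0.0 ft [-0.24  0.43 -0.18] j [ 1.22  0.33 -0.2   1.41  0.06  1.41  0.92]
tool cm [ 8.223e+01  1.999e+01 -2.000e-02]
```

Emit:
move_arm([
  {"dx": 2, "dy": 0.5, "dz": 0, "spin": 0},
  {"dx": 4.2, "dy": 1, "dz": 0, "spin": 0},
  {"dx": 4.2, "dy": 1, "dz": 0, "spin": 0},
  {"dx": 4.2, "dy": 1, "dz": 0, "spin": 0},
  {"dx": 4.2, "dy": 1, "dz": 0, "spin": 0},
  {"dx": 4.2, "dy": 1, "dz": 0, "spin": 0},
  {"dx": 4.2, "dy": 1, "dz": 0, "spin": 0},
  {"dx": 4.2, "dy": 1, "dz": 0, "spin": 0},
  {"dx": 4.2, "dy": 1, "dz": 0, "spin": 0},
  {"dx": 4.2, "dy": 1, "dz": 0, "spin": 0},
  {"dx": 2, "dy": 0.5, "dz": 0, "spin": 0},
  {"dx": 0, "dy": 0, "dz": 0, "spin": 0},
])

```text
time: 2.2
ee_pos: [0.4018, -0.1598, 0.435]
eef_rot: [0.741, 0.671, 0.0, 0.0]
ft_force: [0.2, -0.6, -0.2]
width: 0.0871
grip_force: 0.0
```

Emit:
move_arm([
  {"dx": 2, "dy": 0.5, "dz": 0, "spin": 0},
  {"dx": 4.2, "dy": 1, "dz": 0, "spin": 0},
  {"dx": 4.2, "dy": 1, "dz": 0, "spin": 0},
  {"dx": 4.2, "dy": 1, "dz": 0, "spin": 0},
  {"dx": 4.2, "dy": 1, "dz": 0, "spin": 0},
  {"dx": 4.2, "dy": 1, "dz": 0, "spin": 0},
  {"dx": 4.2, "dy": 1, "dz": 0, "spin": 0},
  {"dx": 4.2, "dy": 1, "dz": 0, "spin": 0},
  {"dx": 2, "dy": 0.5, "dz": 0, "spin": 0},
  {"dx": 0, "dy": 0, "dz": 0, "spin": 0},
  {"dx": 0, "dy": 0, "dz": 0, "spin": 0},
])

```text
time: 3.3
ee_pos: [0.5145, 0.1606, 0.4342]
eef_rot: [0.743, 0.67, -0.0, -0.0]
ft_force: [0.8, 0.3, -0.9]
width: 0.0873
grip_force: 0.0
```

```bash
python3 go.py .5447 .2279 .435; python3 - <<'E'
from bench import imaging
import cv2
c=imaging.camera("wrist"); cv2.imwrite("pics/w1.png",c["img"][:,:,::-1]); print(c["camera_matrix"],c["R"],c["t"])
E
```

```text
t 3.3 tcp [0.5145 0.1606 0.4342] yangle -5.90901165644106 z [-1.1e-03 -3.0e-04 -1.0e+00] w 0.08725382589173603 0.0 ft [ 0.79  0.32 -0.95] j [ 0.42  0.24 -0.94  1.61  0.19  1.4  -0.64]
tool cm [ 7.01  2.31 -0.09]
[[349.49532893   0.         321.5331775 ]
 [  0.         349.49532893 205.03427298]
 [  0.           0.           1.        ]] [[ 0.99451824 -0.10455607 -0.0012272 ]
 [-0.10033224 -0.95751525  0.2703664 ]
 [-0.02944351 -0.26876119 -0.96275672]] [-0.49530784  0.16459003  0.47666197]
```

View pics/w1.png

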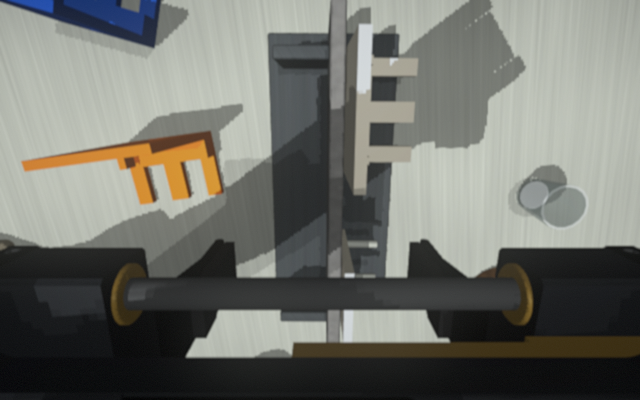

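The wrist image shows the plate's top face from about (364,24) to (360,193), part of it in the gripper's shadow, with the board's edge at x≈337.

```bash
python3 - <<'E'
import h,numpy as np
h.K["w"]=(349.495,321.533,205.034)
h.R["w"]=np.array([[0.99451824,-0.10455607,-0.0012272],[-0.10033224,-0.95751525,0.2703664],[-0.02944351,-0.26876119,-0.96275672]])
h.T["w"]=np.array([-0.49530784,0.16459003,0.47666197])
for q in((358,24),(371,24),(353,193),(367,193)): print(q,h.atz("w",q,.195).round(4))
for q in((331,10),(344,10),(329,250),(342,250)): print("bd",q,h.atz("w",q,.135).round(4))
E
python3 go.py .5447 .2279 .385
```

```text
(358, 24) [0.5482 0.2768 0.195 ]
(371, 24) [0.5555 0.2761 0.195 ]
(353, 193) [0.5374 0.1787 0.195 ]
(367, 193) [0.5464 0.1778 0.195 ]
bd (331, 10) [0.5365 0.2997 0.135 ]
bd (344, 10) [0.5458 0.2987 0.135 ]
bd (329, 250) [0.5168 0.1155 0.135 ]
bd (342, 250) [0.5279 0.1143 0.135 ]
t 3.35 tcp [0.5145 0.16   0.4343] yangle -5.958817850634041 z [-7.e-04 -8.e-04 -1.e+00] w 0.08698511162836899 0.0 ft [-0.12  0.16  0.51] j [ 0.43  0.24 -0.94  1.61  0.19  1.4  -0.63]
tool cm [7.08 2.3  4.92]
```

Emit:
move_arm([
  {"dx": 2, "dy": 0.6, "dz": 0, "spin": 0},
  {"dx": 3.05, "dy": 1.1, "dz": 0, "spin": 0},
  {"dx": 2, "dy": 0.7, "dz": 0, "spin": 0},
  {"dx": 0, "dy": 0, "dz": 0, "spin": 0},
  {"dx": 0, "dy": 0, "dz": 1.5, "spin": 0},
  {"dx": 0, "dy": 0, "dz": 2, "spin": 0},
  {"dx": 0, "dy": 0, "dz": 2, "spin": 0},
  {"dx": 0, "dy": 0, "dz": 2, "spin": 0},
  {"dx": 0, "dy": 0, "dz": 1.5, "spin": 0},
  {"dx": 0, "dy": 0, "dz": 0.5, "spin": 0},
  {"dx": 0, "dy": 0, "dz": 0, "spin": 0},
  {"dx": 0, "dy": 0, "dz": 0, "spin": 0},
])

```text
time: 4.55
ee_pos: [0.5454, 0.2289, 0.3405]
eef_rot: [0.742, 0.67, 0.0, 0.0]
ft_force: [0.1, -0.4, 0.6]
width: 0.087
grip_force: 0.0
```

```bash
python3 go.py .546 .2276 .339
```

```text
t 4.55 tcp [0.5454 0.2289 0.3405] yangle -5.816173567223278 z [ 1.e-03  2.e-04 -1.e+00] w 0.08699397781103871 0.0 ft [ 0.12 -0.39  0.62] j [ 0.23  0.45 -0.9   1.6   0.36  1.27 -0.83]
tool cm [-0.12  0.07  0.15]
```

Emit:
move_arm([
  {"dx": -0.1, "dy": 0.05, "dz": 0.1, "spin": 0},
  {"dx": 0, "dy": 0, "dz": 0, "spin": 0},
  {"dx": 0, "dy": 0, "dz": 0, "spin": 0},
  {"dx": 0, "dy": 0, "dz": 0, "spin": 0},
  {"dx": 0, "dy": 0, "dz": 0, "spin": 0},
  {"dx": 0, "dy": 0, "dz": 0, "spin": 0},
  {"dx": 0, "dy": 0, "dz": 0, "spin": 0},
  {"dx": 0, "dy": 0, "dz": 0, "spin": 0},
  {"dx": 0, "dy": 0, "dz": 0, "spin": 0},
  {"dx": 0, "dy": 0, "dz": 0, "spin": 0},
], claw=0, squeeze=8)

```text
time: 5.55
ee_pos: [0.5456, 0.228, 0.3387]
eef_rot: [0.742, 0.671, -0.0, 0.0]
ft_force: [0.0, 0.4, -0.1]
width: 0.0147
grip_force: 0.0
```

Emit:
move_arm([
  {"dx": 0, "dy": 0, "dz": 0, "spin": 0},
  {"dx": 0, "dy": 0, "dz": 0, "spin": 0},
  {"dx": 0, "dy": 0, "dz": 0, "spin": 0},
], squeeze=25)

```text
time: 5.85
ee_pos: [0.5455, 0.2281, 0.3387]
eef_rot: [0.742, 0.671, -0.0, -0.0]
ft_force: [-1.4, -0.6, 0.8]
width: 0.0077
grip_force: 25.0
```

```bash
python3 go.py .546 .2276 .365
```

```text
t 5.85 tcp [0.5455 0.2281 0.3387] yangle -5.7789379874786695 z [-4.e-04 -2.e-04 -1.e+00] w 0.007743258990309126 24.964587934082374 ft [-1.37 -0.58  0.83] j [ 0.23  0.45 -0.9   1.6   0.36  1.27 -0.83]
tool cm [-0.04  0.06 -2.63]
```

Emit:
move_arm([
  {"dx": 0, "dy": 0, "dz": -0.2, "spin": 0},
  {"dx": 0, "dy": 0, "dz": -0.2, "spin": 0},
  {"dx": 0, "dy": 0, "dz": -0.2, "spin": 0},
  {"dx": 0, "dy": 0, "dz": -0.2, "spin": 0},
  {"dx": 0, "dy": 0, "dz": -0.2, "spin": 0},
  {"dx": 0, "dy": 0, "dz": 0, "spin": 0},
])

```text
time: 6.45
ee_pos: [0.5456, 0.2281, 0.349]
eef_rot: [0.742, 0.671, 0.0, 0.0]
ft_force: [-0.3, 0.2, -2.3]
width: 0.008
grip_force: 25.0
```

Emit:
move_arm([
  {"dx": 0, "dy": 0, "dz": -0.3, "spin": 0},
  {"dx": 0, "dy": 0, "dz": -0.3, "spin": 0},
  {"dx": 0, "dy": 0, "dz": -0.3, "spin": 0},
  {"dx": 0, "dy": 0, "dz": -0.3, "spin": 0},
  {"dx": 0, "dy": 0, "dz": -0.3, "spin": 0},
  {"dx": 0, "dy": 0, "dz": -0.1, "spin": 0},
  {"dx": 0, "dy": 0, "dz": 0, "spin": 0},
  {"dx": 0, "dy": 0, "dz": 0, "spin": 0},
])

```text
time: 7.25
ee_pos: [0.5456, 0.228, 0.3646]
eef_rot: [0.742, 0.671, -0.0, 0.0]
ft_force: [0.2, 0.8, -2.0]
width: 0.0078
grip_force: 25.0
```

```bash
python3 go.py .5455 .2281 .3647; python3 - <<'E'
from bench import imaging
import cv2
c=imaging.camera("scene"); a=c["img"][165:285,280:390,::-1]
cv2.imwrite("pics/s2.png",cv2.resize(a,None,fx=5,fy=5,interpolation=cv2.INTER_CUBIC))
E
```

```text
t 7.25 tcp [0.5456 0.228  0.3646] yangle -5.787910808963706 z [-0.e+00 -1.e-04 -1.e+00] w 0.007807947078049738 24.974692833493464 ft [ 0.17  0.75 -2.05] j [ 0.24  0.43 -0.91  1.57  0.35  1.31 -0.82]
tool cm [ 0.01 -0.01 -0.01]
```

View pics/s2.png

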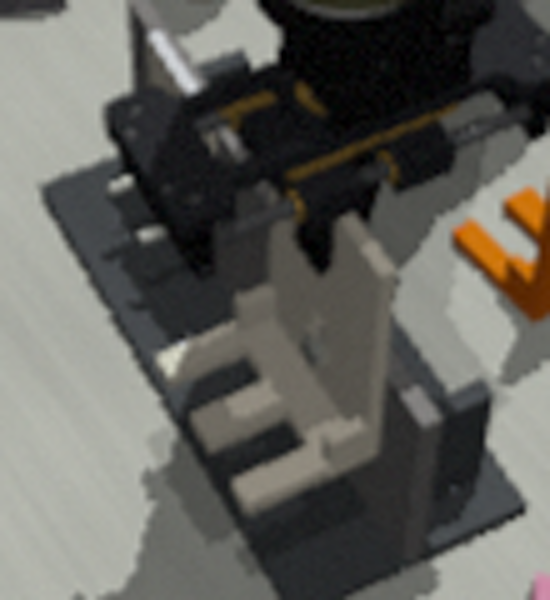

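The holder rose freely, and the wrist carries about its weight. The image shows it upright in the grip, with the hole at the screw near (315,345). Now I'll pull it outward in small steps.

Emit:
move_arm([
  {"dx": 0, "dy": 0.15, "dz": 0, "spin": 0},
  {"dx": 0, "dy": 0.15, "dz": 0, "spin": 0},
  {"dx": 0, "dy": 0.15, "dz": 0, "spin": 0},
  {"dx": 0, "dy": 0.15, "dz": 0, "spin": 0},
  {"dx": 0, "dy": 0, "dz": 0, "spin": 0},
])

```text
time: 7.8
ee_pos: [0.5518, 0.2273, 0.3646]
eef_rot: [0.742, 0.67, -0.0, -0.0]
ft_force: [0.6, 0.4, -1.6]
width: 0.008
grip_force: 25.0
```

```bash
python3 go.py
```

```text
t 7.8 tcp [0.5518 0.2273 0.3646] yangle -5.80123188900595 z [-1.e-04  0.e+00 -1.e+00] w 0.008048673975123856 24.974506935104728 ft [ 0.56  0.43 -1.57] j [ 0.23  0.44 -0.91  1.56  0.35  1.32 -0.82]
```

Emit:
move_arm([
  {"dx": 0, "dy": 0.2, "dz": 0, "spin": 0},
  {"dx": 0, "dy": 0.2, "dz": 0, "spin": 0},
  {"dx": 0, "dy": 0.2, "dz": 0, "spin": 0},
  {"dx": 0, "dy": 0.3, "dz": 0, "spin": 0},
  {"dx": 0, "dy": 0.4, "dz": 0, "spin": 0},
  {"dx": 0, "dy": 0.6, "dz": 0, "spin": 0},
  {"dx": 0, "dy": 0.8, "dz": 0, "spin": 0},
  {"dx": 0, "dy": 0.8, "dz": 0, "spin": 0},
  {"dx": 0, "dy": 0.5, "dz": 0, "spin": 0},
  {"dx": 0, "dy": 0, "dz": 0, "spin": 0},
])

```text
time: 8.8
ee_pos: [0.5921, 0.223, 0.3645]
eef_rot: [0.742, 0.67, -0.0, -0.0]
ft_force: [-0.4, 0.4, -2.5]
width: 0.0076
grip_force: 25.0
```

```bash
python3 go.py
```

```text
t 8.8 tcp [0.5921 0.223  0.3645] yangle -5.829585881537898 z [-2.e-04  2.e-04 -1.e+00] w 0.007621555374785664 24.97388477961067 ft [-0.44  0.43 -2.48] j [ 0.2   0.51 -0.87  1.46  0.4   1.35 -0.8 ]
```

Emit:
move_arm([
  {"dx": 0, "dy": 0, "dz": -1, "spin": 0},
  {"dx": 0, "dy": 0, "dz": -2, "spin": 0},
  {"dx": 0, "dy": 0, "dz": -2, "spin": 0},
  {"dx": 0, "dy": 0, "dz": -2, "spin": 0},
  {"dx": 0, "dy": 0, "dz": -2, "spin": 0},
  {"dx": 0, "dy": 0, "dz": -2, "spin": 0},
  {"dx": 0, "dy": 0, "dz": -1, "spin": 0},
  {"dx": 0, "dy": 0, "dz": 0, "spin": 0},
])

```text
time: 9.6
ee_pos: [0.5911, 0.2239, 0.4865]
eef_rot: [0.742, 0.671, 0.001, 0.0]
ft_force: [0.1, -0.2, -2.1]
width: 0.0078
grip_force: 25.0
```

```bash
python3 go.py .5091 -.2458 .484
```

```text
t 9.6 tcp [0.5911 0.2239 0.4865] yangle -5.76375261181663 z [ 2.4e-03  9.0e-04 -1.0e+00] w 0.007772394911948096 24.974444959661923 ft [ 0.12 -0.19 -2.14] j [ 0.19  0.45 -0.9   1.27  0.35  1.57 -0.76]
tool cm [-47.55  -3.44   0.19]
```

Emit:
move_arm([
  {"dx": -1, "dy": 0, "dz": 0, "spin": 0},
  {"dx": -2, "dy": 0, "dz": 0, "spin": 0},
  {"dx": -3, "dy": -0.2, "dz": 0, "spin": 0},
  {"dx": -3, "dy": -0.2, "dz": 0, "spin": 0},
  {"dx": -3, "dy": -0.2, "dz": 0, "spin": 0},
  {"dx": -3, "dy": -0.3, "dz": 0, "spin": 0},
  {"dx": -3, "dy": -0.3, "dz": 0, "spin": 0},
  {"dx": -3, "dy": -0.3, "dz": 0, "spin": 0},
  {"dx": -3, "dy": -0.3, "dz": 0, "spin": 0},
  {"dx": -3, "dy": -0.3, "dz": 0, "spin": 0},
  {"dx": -3, "dy": -0.3, "dz": 0, "spin": 0},
  {"dx": -3, "dy": -0.3, "dz": 0, "spin": 0},
])

```text
time: 10.8
ee_pos: [0.5302, -0.1042, 0.4836]
eef_rot: [0.742, 0.67, -0.001, -0.001]
ft_force: [-0.1, 0.1, -1.9]
width: 0.0081
grip_force: 25.0
```

Emit:
move_arm([
  {"dx": -3, "dy": -0.2, "dz": 0, "spin": 0},
  {"dx": -3, "dy": -0.2, "dz": 0, "spin": 0},
  {"dx": -3, "dy": -0.2, "dz": 0, "spin": 0},
  {"dx": -2.5, "dy": -0.1, "dz": 0, "spin": 0},
  {"dx": -1.5, "dy": 0, "dz": 0, "spin": 0},
  {"dx": -1, "dy": 0, "dz": 0, "spin": 0},
  {"dx": -0.5, "dy": 0, "dz": 0, "spin": 0.05},
  {"dx": 0, "dy": 0, "dz": 0, "spin": 0.08},
  {"dx": 0, "dy": 0, "dz": 0, "spin": 0.08},
  {"dx": 0, "dy": 0, "dz": 0, "spin": 0.08},
  {"dx": 0, "dy": 0, "dz": 0, "spin": 0.04},
  {"dx": 0, "dy": 0, "dz": 0, "spin": 0},
])

```text
time: 12.0
ee_pos: [0.5099, -0.2448, 0.4845]
eef_rot: [0.842, 0.54, 0.0, -0.0]
ft_force: [-0.2, 0.5, -2.2]
width: 0.0081
grip_force: 25.0
```

```bash
python3 go.py .5091 -.2458 .34; python3 - <<'E'
from bench import imaging
import cv2
c=imaging.camera("scene"); a=c["img"][40:240,180:420,::-1]
cv2.imwrite("pics/s3.png",cv2.resize(a,None,fx=3,fy=3,interpolation=cv2.INTER_CUBIC))
E
```

```text
t 12.0 tcp [ 0.5099 -0.2448  0.4845] yangle -24.637963466993394 z [-2.e-04  5.e-04 -1.e+00] w 0.008061687295678605 24.975305090483744 ft [-0.19  0.47 -2.23] j [ 0.94  0.24 -0.69  1.46  0.15  1.5  -0.17]
tool cm [-0.12 -0.02 14.45]
```

View pics/s3.png

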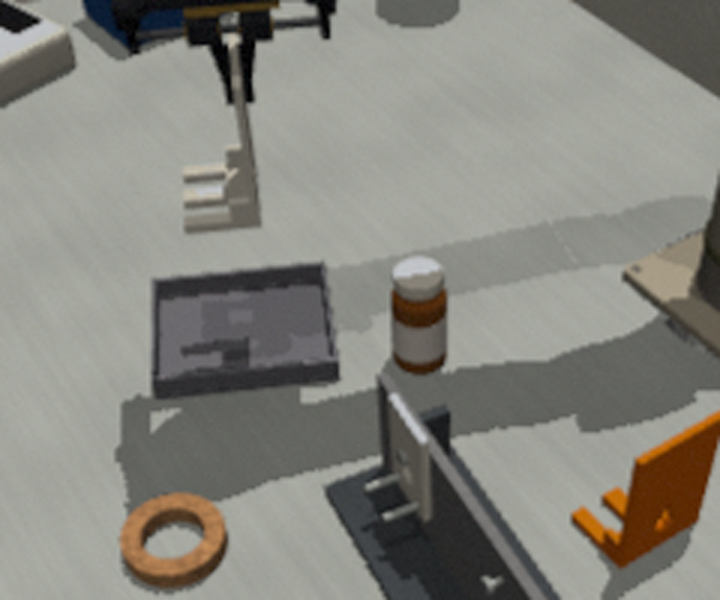

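The holder is above the tray and upright, aligned with the tray's sides, and the peg plate is still hanging at (410,455). Now I'll lower it.

Emit:
move_arm([
  {"dx": -0.1, "dy": 0, "dz": 1, "spin": 0},
  {"dx": 0, "dy": 0, "dz": 2, "spin": 0},
  {"dx": 0, "dy": 0, "dz": 2.5, "spin": 0},
  {"dx": 0, "dy": 0, "dz": 2.5, "spin": 0},
  {"dx": 0, "dy": 0, "dz": 2.5, "spin": 0},
  {"dx": 0, "dy": 0, "dz": 2.5, "spin": 0},
  {"dx": 0, "dy": 0, "dz": 1.5, "spin": 0},
  {"dx": 0, "dy": 0, "dz": 1.2, "spin": 0},
  {"dx": 0, "dy": 0, "dz": 1, "spin": 0},
  {"dx": 0, "dy": 0, "dz": 0.6, "spin": 0},
  {"dx": 0, "dy": 0, "dz": 0.3, "spin": 0},
  {"dx": 0, "dy": 0, "dz": 0, "spin": 0},
])

```text
time: 13.25
ee_pos: [0.5093, -0.2467, 0.3089]
eef_rot: [0.842, 0.54, 0.0, 0.0]
ft_force: [-0.4, -0.7, -2.1]
width: 0.0077
grip_force: 25.0
```

```bash
python3 go.py .5091 -.2458 .298
```

```text
t 13.25 tcp [ 0.5093 -0.2467  0.3089] yangle -24.69212040961449 z [ 2.e-04 -1.e-04 -1.e+00] w 0.007721456943552871 24.974535209184978 ft [-0.44 -0.68 -2.08] j [ 0.93  0.35 -0.66  1.71  0.23  1.16 -0.23]
tool cm [ 0.07 -0.06  1.09]
```

Emit:
move_arm([
  {"dx": 0, "dy": 0, "dz": 0.2, "spin": 0},
  {"dx": 0, "dy": 0, "dz": 0.2, "spin": 0},
  {"dx": 0, "dy": 0, "dz": 0.2, "spin": 0},
  {"dx": 0, "dy": 0, "dz": 0.1, "spin": 0},
  {"dx": 0, "dy": 0, "dz": 0.1, "spin": 0},
  {"dx": 0, "dy": 0, "dz": 0, "spin": 0},
])

```text
time: 13.85
ee_pos: [0.5092, -0.2467, 0.3006]
eef_rot: [0.842, 0.54, -0.0, -0.0]
ft_force: [0.1, 0.1, -2.1]
width: 0.0078
grip_force: 25.0
```

Emit:
move_arm([
  {"dx": 0, "dy": 0, "dz": 0.1, "spin": 0},
  {"dx": 0, "dy": 0, "dz": 0.05, "spin": 0},
  {"dx": 0, "dy": 0, "dz": 0, "spin": 0},
])

```text
time: 14.15
ee_pos: [0.5092, -0.2467, 0.2992]
eef_rot: [0.842, 0.54, -0.0, 0.0]
ft_force: [1.0, -0.8, -1.9]
width: 0.008
grip_force: 25.0
```

```bash
python3 go.py
```

```text
t 14.15 tcp [ 0.5092 -0.2467  0.2992] yangle -24.693373920658104 z [-1.e-04 -0.e+00 -1.e+00] w 0.007984520093890831 24.97465676686261 ft [ 1.   -0.8  -1.88] j [ 0.92  0.36 -0.66  1.72  0.24  1.14 -0.24]
```

No contact yet, so I'll keep going in small steps until the force changes.

Emit:
move_arm([
  {"dx": 0, "dy": 0, "dz": 0.05, "spin": 0},
  {"dx": 0, "dy": 0, "dz": 0.05, "spin": 0},
  {"dx": 0, "dy": 0, "dz": 0, "spin": 0},
])

```text
time: 14.45
ee_pos: [0.5093, -0.2466, 0.2989]
eef_rot: [0.842, 0.54, -0.0, 0.0]
ft_force: [-3.3, 1.1, 5.0]
width: 0.0078
grip_force: 25.0
```

```bash
python3 go.py
```

```text
t 14.45 tcp [ 0.5093 -0.2466  0.2989] yangle -24.68986370664505 z [ 0.e+00 -4.e-04 -1.e+00] w 0.0077683216336697945 24.98254734906368 ft [-3.31  1.12  4.98] j [ 0.92  0.36 -0.66  1.72  0.24  1.14 -0.24]
```

The holder is on the tray floor. I'll ease the grip, open the fingers and rise.

Emit:
move_arm([
  {"dx": 0, "dy": 0, "dz": 0, "spin": 0},
  {"dx": 0, "dy": 0, "dz": 0, "spin": 0},
  {"dx": 0, "dy": 0, "dz": 0, "spin": 0},
], squeeze=3)

```text
time: 14.75
ee_pos: [0.5093, -0.2467, 0.2985]
eef_rot: [0.842, 0.54, 0.0, 0.0]
ft_force: [-3.0, 1.0, 4.2]
width: 0.0079
grip_force: 3.0
```

Emit:
move_arm([
  {"dx": 0, "dy": 0, "dz": 0, "spin": 0},
  {"dx": 0, "dy": 0, "dz": 0, "spin": 0},
  {"dx": 0, "dy": 0, "dz": 0, "spin": 0},
  {"dx": 0, "dy": 0, "dz": 0, "spin": 0},
  {"dx": 0, "dy": 0, "dz": 0, "spin": 0},
  {"dx": 0, "dy": 0, "dz": 0, "spin": 0},
  {"dx": 0, "dy": 0, "dz": 0, "spin": 0},
  {"dx": 0, "dy": 0, "dz": 0, "spin": 0},
  {"dx": 0, "dy": 0, "dz": 0, "spin": 0},
  {"dx": 0, "dy": 0, "dz": 0, "spin": 0},
], claw=6)

```text
time: 15.75
ee_pos: [0.5092, -0.2467, 0.2983]
eef_rot: [0.842, 0.54, 0.0, 0.0]
ft_force: [0.1, -0.1, 0.0]
width: 0.0598
grip_force: 0.0
```

Emit:
move_arm([
  {"dx": 0, "dy": 0, "dz": -0.5, "spin": 0},
  {"dx": 0, "dy": 0, "dz": -1, "spin": 0},
  {"dx": 0, "dy": 0, "dz": -1.5, "spin": 0},
  {"dx": 0, "dy": 0, "dz": -2, "spin": 0},
  {"dx": 0, "dy": 0, "dz": -2.5, "spin": 0},
  {"dx": 0, "dy": 0, "dz": -2.5, "spin": 0},
  {"dx": 0, "dy": 0, "dz": -2, "spin": 0},
  {"dx": 0, "dy": 0, "dz": -1.5, "spin": 0},
  {"dx": 0, "dy": 0, "dz": -0.5, "spin": 0},
  {"dx": 0, "dy": 0, "dz": 0, "spin": 0},
  {"dx": 0, "dy": 0, "dz": 0, "spin": 0},
])

```text
time: 16.85
ee_pos: [0.5091, -0.2467, 0.4374]
eef_rot: [0.842, 0.54, -0.0, -0.001]
ft_force: [1.3, 0.7, -0.2]
width: 0.0604
grip_force: 0.0
```

```bash
python3 go.py; python3 - <<'E'
from bench import imaging
import cv2
c=imaging.camera("scene"); a=c["img"][40:240,180:420,::-1]
cv2.imwrite("pics/s4.png",cv2.resize(a,None,fx=3,fy=3,interpolation=cv2.INTER_CUBIC))
E
```

```text
t 16.85 tcp [ 0.5091 -0.2467  0.4374] yangle -24.694448907609214 z [-1.1e-03  5.0e-04 -1.0e+00] w 0.06038564853982884 0.0 ft [ 1.27  0.69 -0.18] j [ 0.95  0.25 -0.69  1.54  0.16  1.4  -0.18]
```

View pics/s4.png

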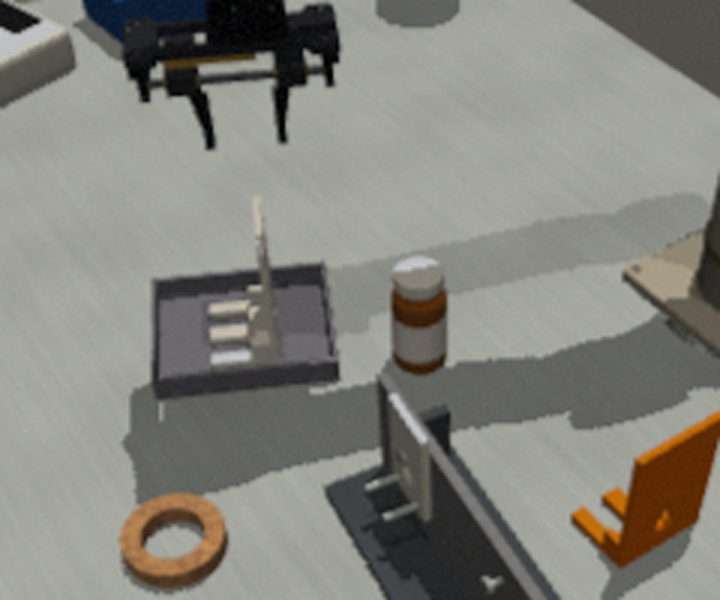

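The holder is standing upright in the tray at about (250,330), and the gripper is clear above it. The peg plate, bottle and ring are where they were.

```bash
python3 -c "
from bench import job
print(job.close_job())"
```

```text
the job is handed in; nothing more can be done
None
```

The funnel holder came off its screw without force and now stands upright and released in the wash tray, with the peg plate still hanging and the bottle and cork ring unmoved; the job is handed in, but no verdict was returned.

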